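# Put the hollow punches away and park the tool caddy

### The job

The straps are punched, so clear the stone: stand the two hollow punches in the tool caddy, cutting end up, one in each of its two empty pockets and all the way down. Park the caddy by sliding it along its rail to the end bracket until the ball catch snaps in. Don't let a punch fall over, and don't disturb the other things on the bench.

Things in the scene. Friction and masses are not known exactly. Their poses are not given: they have to be found in the camera images.
- big_punch_mid (a point): Centre (half-way up, on the axis) of the big hollow punch: round steel tool 125 mm tall, 0.3 kg, standing on the stone slab on its striking head. From the bottom: head 26 mm diameter (14 mm high), shank 18 mm up to 74 mm, then the cutter, a plain cylinder 24 mm diameter up to the open cutting edge at 125 mm. z axis: from head to cutting edge (up at the start). Easily tipped.
- small_punch_mid (a point): Centre (half-way up, on the axis) of the small hollow punch: same kind of tool, 110 mm tall, 0.15 kg, standing on the stone slab on its striking head. From the bottom: head 21 mm diameter (14 mm high), shank 14 mm up to 58 mm, cutter 16 mm diameter up to the cutting edge at 110 mm. z axis: from head to cutting edge (up at the start). Easily tipped.
- pocket_first (a point): Centre of the mouth of the first empty pocket of the wooden tool caddy, next to its low thread tray: a square well 36 by 36 mm, walls 5 to 6 mm thick, floor 75 mm below this point. Moves with the caddy. Axes: y along the rail towards the end bracket, x level across the rail, z up. Outside, the caddy is 48 mm wide across the rail.
- pocket_third (a point): Centre of the mouth of the other empty pocket, 82 mm along +y from the first; same size, depth and axes. Pockets are 41 mm apart along +y: empty, edge slicker, empty, awl. The wooden slicker (23 mm thick) and the awl (28 mm) are fixed in the caddy and stand 41 mm above the mouths.
- caddy_grip (a point): Middle of the top edge of the caddy's end board farthest from the end bracket: upright wooden board 14 mm thick along the rail, 48 mm wide across it, top 45 mm above the pocket mouths. Between it and the first pocket is the low tray, 55 mm of free space along the rail (contents 50 mm or more below the mouths). Axes as for the pockets: pushing it along +y moves the caddy towards the bracket.
- caddy (a joint): Travel of the caddy along its rail in m, towards the end bracket: 0 at the near stop, 0.140 home. Sliding takes about 1.5 N; at about 0.124 the brass knob on its front meets two sprung balls in the bracket, which take about 5 N more to pass; at 0.132 it is over the hump and the balls snap in behind it and hold the caddy home.
- slab: Grey stone slab 270 (x) by 280 (y) by 50 mm high, fixed; origin at the centre of its underside. The punches and the wax tin stand on its top, 50 mm above the bench; flat leather straps 3 mm thick lie on its far part.
- wax_tin: Round flat metal tin, 60 mm diameter, 26 mm high, standing on the slab; origin at the centre of its underside. To be left alone.
- hammer: Hammer lying on the bench between the robot and the rail; lower than 40 mm. To be left alone.
- shears: Leather shears with black handles, about 230 mm long, lying flat on the bench. To be left alone.
- glue_jar: Amber glass jar with a steel cap, 72 mm diameter, 85 mm high, on the bench beyond the rail; origin at the centre of its underside. To be left alone.
- tack_tin: Open metal tin of tacks 85 by 65 by 55 mm on the bench beyond the rail; origin at the centre of its underside. To be left alone.

How it is judged:
At the end, for the whole second after the job is handed in: The two punches stand in the two empty pockets, one in each, cutting end up (leaning at most 0.45 rad) and down on the pocket floor (centre at or below the pocket mouth, within 16 mm of the pocket's middle in x and y), and the caddy is home behind the ball catch (travel over 0.136 m) (((x of big_punch_mid in the frame of pocket_first between -0.016 and 0.016 m and y of big_punch_mid in the frame of pocket_first between -0.016 and 0.016 m and z of big_punch_mid in the frame of pocket_first between -0.035 and 0 m and x of small_punch_mid in the frame of pocket_third between -0.016 and 0.016 m and y of small_punch_mid in the frame of pocket_third between -0.016 and 0.016 m and z of small_punch_mid in the frame of pocket_third between -0.035 and 0 m) or (x of big_punch_mid in the frame of pocket_third between -0.016 and 0.016 m and y of big_punch_mid in the frame of pocket_third between -0.016 and 0.016 m and z of big_punch_mid in the frame of pocket_third between -0.035 and 0 m and x of small_punch_mid in the frame of pocket_first between -0.016 and 0.016 m and y of small_punch_mid in the frame of pocket_first between -0.016 and 0.016 m and z of small_punch_mid in the frame of pocket_first between -0.035 and 0 m)) and angle between each of big_punch_mid, small_punch_mid's own z axis and vertical below 0.45 rad and value of joint caddy above 0.136 m); the robot touches nothing.
It fails at once if a punch falls over (angle between any of big_punch_mid, small_punch_mid's own z axis and vertical above 0.9 rad).
It fails at once if the wax tin, hammer, shears, glue jar or tack tin is moved by more than 30 mm (distance of any of wax_tin, hammer, shears, glue_jar, tack_tin from where it was at the start of the episode above 0.03 m).
It also fails if it takes over 72 s, if anything falls off the work surface, if the arm or the gripper's body presses on something with over 40 N, if the wrist force passes 120 N, or if a joint passes its speed limit or range.

### The arm

A 6-joint arm with a two-finger parallel gripper is mounted at the origin on the work surface. World frame = base frame: x ahead of the robot, y to its left, z up, the work surface at z = 0. Lengths are in m, angles in rad, forces in N, time in s.
With the tool pointing down it reaches from about 0.375 to 0.9 m from the base axis. Payload 3.1 kg.
Tool frame: the origin (TCP) lies at the very end of the fingers, on their centre line; the grasp point (between the pads) lies 19 mm behind it (hold_point_z is the distance from the TCP to the grasp point, in m); z points along the fingers, x is the direction in which the jaws open and shut, and the axes are right-handed (so a half turn about z gives the same grasp; the last joint's range is limited). The gripper opens to 87 mm and grips with 3 to 60 N. Pads are 19 mm wide; open, the fingers measure 117 mm over their backs; the gripper's body (75 mm by 190 mm) begins 51 mm behind the grasp point.
Start: joints at [-1.401, 0.527, 1.433, -0, 1.181, -0.178], TCP at [0.213, -0.588, 0.223] pointing down, gripper open.
Joint ranges: [-3.08, 3.08], [-0.75, 2.2], [0.22, 2.44], [-1.43, 4.57], [0, 2.65], [-2.85, 2.85]. Speed limits (rad/s): [2.79, 2.79, 3.14, 3.14, 3.14, 3.14].

### API

Orientations are given as a unit quaternion [x, y, z, w].
In Python, from rig import * gives the robot as it stands.
- The arm moves only by the tool carry_out, never from a script. Its argument "deltas" is a list of rows, each a list of 7 numbers: the closure, from -1 (fully open) to 1 (shut), then the shift along the tool's x, y, z in units of 25 mm (1.0 is 25 mm), then the turn, a rotation vector about the tool's x, y, z in degrees. In form: [[jaw, x, y, z, rx, ry, rz], ...]. A call has 1 to 8 rows; each row is the pose to reach, as a shift and turn from the pose commanded when the call began, along the tool's axes at that moment; what a row does not reach only later rows make up. A row lasts 1/10 s, in which the tool goes at most 50 mm and 8.59 degrees, less where a joint would pass 70% of its speed; a pose out of reach is approached as far as the arm can. A call with a gripper value outside its range is refused whole. The fingers move at their own pace and stop on an object; "force" is the grip in N (left out, the last holds). Time passes only in rows, so rows that repeat a pose let the fingers close. It gives the time, the measured TCP pose, the force and the opening at its end, in the units of the state.
- get_obs(): the state, without advancing time (a new reading comes with each control period).
- camera(name): name is "side" or "top"; returns (picture, depth): 384x512x3 uint8, red, green, blue; 384x512 float32, m along the optical axis (not along the pixel's ray), 0 where there is no reading.
- camera_info(name): a dict with "mtx" (3x3 intrinsics, pixels), "origin" and "rotation" of the camera in the world. Camera axes: x right, y down, z forward; pixel columns grow to the right and rows downward; lengths in m; the calibration is good to about 2 mm. A picture is of the moment at which its call begins. camera_info takes no time and is no camera call.
- hand_in(): hands the job in, once; it reports no verdict.
Trained networks look in the newest picture that a camera, given by its name, has taken for a name from the list of things; names that differ only in an ending like _2 or _b are one class to them, and where a whole thing is asked for, a point or a joint stands for the part that bears it (a point fixed in the world has none). Each returns a list of dicts, best first, with "score" (0 to 1); they miss things now and then, are a little off and sometimes report something else, mostly with a low value. They report only what shows in the picture. A call takes as long as a camera call.
- spot_in(camera, target): "pixel" ([row, column] in pixels, amid what is visible of it).
The state is a dict: "time": time; "q": joint angles; "joint_velocities": joint speeds; "joint_torque": joint torques, N m; "position": TCP position; "tool_rot": TCP orientation; "ft_force": force on the tool from outside, world axes, zero at the start; "moment": the same for the moment, N m; "grip_width": finger opening in m.
Only numpy, scipy, OpenCV 4.12 (cv2) and the standard library are available. Lean on these libraries where they do the work, as an engineer would, in place of code of your own. Each camera call takes 0.05 s, during which the arm holds its last target.

## Working session

There is one attempt and no reset: what is moved stays moved. The work goes in short steps, Python scripts to look and compute and a tool call to move; the robot and the scene stay as the last step left them, time stands still between calls to the robot, and variables do not carry over. Pictures are saved under pics/ and viewed, and the job is handed in when it is done.

Besides the shell and the picture viewer there is one more tool, called by a JSON object that holds its "fn" and its "kwargs". carry_out: Moves the arm, as the interface text tells. Its arguments: {"type":"object","properties":{"deltas":{"type":"array"},"force":{"type":"number"}},"required":["deltas"]}

```bash
ls; mkdir -p pics; python3 - <<'E'
from rig import *
import cv2, numpy as np
o=get_obs(); print(o)
for n in("side","top"):
    im,d=camera(n); cv2.imwrite(f"pics/{n}0.png",im[:,:,::-1]); np.save(f"pics/{n}0.npy",d)
    i=camera_info(n); print(n,i)
    for t in ["big_punch_mid","small_punch_mid","pocket_first","pocket_third","caddy_grip","caddy","wax_tin","hammer"]:
        try: print(t,[(r["pixel"],round(r["score"],2)) for r in spot_in(n,t)][:3])
        except Exception as e: print(t,e)
E
```

```text
pics
{'time': 0.0, 'q': array([-1.40151988e+00,  5.28475333e-01,  1.43389455e+00, -1.78961495e-05,
        1.18140768e+00, -1.78455074e-01]), 'joint_velocities': array([-0.00090034,  0.00155916, -0.00097188, -0.00183464,  0.0008909 ,
        0.00208494]), 'joint_torque': array([ 5.14502881e-04, -4.40036595e+01, -1.76591635e+01,  6.33126847e-02,
        5.82389056e-02, -1.59529527e-04]), 'position': array([ 0.21290229, -0.5868392 ,  0.22156848]), 'tool_rot': array([ 8.18770658e-01, -5.74119688e-01, -7.74808408e-04, -7.70196916e-04]), 'ft_force': array([-0.66938157, -0.16053109, -0.52989272]), 'moment': array([ 8.24916118e-05, -3.63429972e-02, -1.16041565e-03]), 'grip_width': 0.08729746500560233}
side {'mtx': array([[409.90719956,   0.        , 257.92900416],
       [  0.        , 409.90719956, 190.17730393],
       [  0.        ,   0.        ,   1.        ]]), 'origin': array([ 0.50882744, -0.87873863,  0.69795065]), 'rotation': array([ 0.88180263, -0.05784298,  0.02922099, -0.46714499])}
big_punch_mid [([238.9, 277.5], 0.6)]
small_punch_mid [([314.0, 215.5], 0.73)]
pocket_first [([18
[... 194 characters left out ...]
1], 0.81)]
hammer [([202.4, 184.0], 0.87), ([312.1, 251.0], 0.68)]
top {'mtx': array([[347.2729138 ,   0.        , 258.29322667],
       [  0.        , 347.2729138 , 187.38931138],
       [  0.        ,   0.        ,   1.        ]]), 'origin': array([ 0.41037473, -0.02016401,  0.97072134]), 'rotation': array([-0.69565427,  0.70891205, -0.08551062,  0.0787196 ])}
big_punch_mid [([176.9, 331.8], 0.65), ([271.4, 204.0], 0.17)]
small_punch_mid [([231.6, 398.1], 0.45)]
pocket_first [([206.4, 226.6], 0.57)]
pocket_third [([203.7, 222.3], 0.95)]
caddy_grip [([205.5, 225.6], 0.71)]
caddy [([206.7, 224.1], 0.55)]
wax_tin [([236.4, 333.3], 0.94), ([142.5, 279.7], 0.49)]
hammer [([271.5, 203.7], 0.89)]
```

View pics/side0.png

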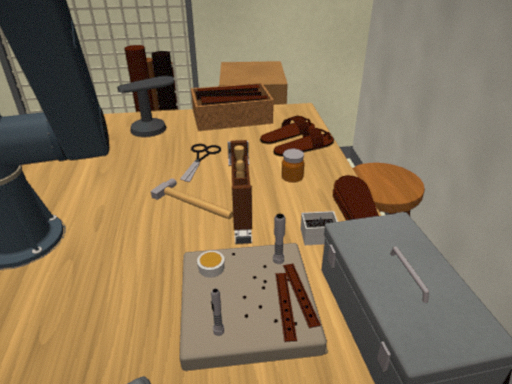

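View pics/top0.png

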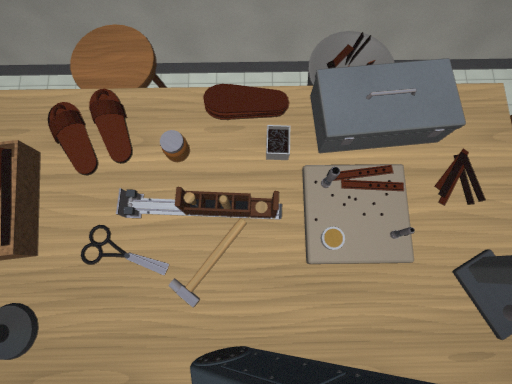

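The side view shows the small punch at (row 314, col 215), the big punch at (239, 278), and the caddy at (189, 240). In the top view, right is −y. The grip board is at about col 277, pockets at about cols 241 and 208, and the bracket at about col 130. Next I'll build a world point map.

```bash
cat > h.py <<'E'
import numpy as np, cv2
from scipy.spatial.transform import Rotation as R
from rig import *
def cloud(n,d):
    i=camera_info(n); K=i["mtx"]; q=np.array(i["rotation"]); Rm=R.from_quat(q).as_matrix() if q.ndim==1 else q
    v,u=np.mgrid[:d.shape[0],:d.shape[1]]
    P=np.stack([(u-K[0,2])/K[0,0]*d,(v-K[1,2])/K[1,1]*d,d],-1)
    W=P@Rm.T+i["origin"]; W[d<=0]=np.nan
    return W
def proj(n,p):
    i=camera_info(n);Rm=R.from_quat(i["rotation"]).as_matrix()
    c=(np.atleast_2d(p)-i["origin"])@Rm; uv=c@np.array(i["mtx"]).T
    return uv[:,:2]/uv[:,2:]
E
python3 - <<'E'
from h import *
import numpy as np
np.set_printoptions(precision=3,suppress=True,linewidth=200)
for n in("side","top"):
    d=np.load(f"pics/{n}0.npy");W=cloud(n,d); im=cv2.imread(f"pics/{n}0.png")
    z=W[...,2]
    print(n,"bench",[W[p] for p in ([(330,100),(250,400)] if n=="side" else [(320,60),(300,300)])])
    m=(W[...,0]>.2)&(W[...,0]<.7)&(W[...,1]<-.15)&(W[...,1]>-.6)
    s=m&(z>.04)&(z<.06); print("slab",np.median(z[s]),np.nanpercentile(W[s],[1,99],axis=0))
    # blobs above slab
    for (lo,hi) in((.085,.19),(.145,.19),(.06,.085)):
        b=(m&(z>lo)&(z<hi)).astype(np.uint8)
        k,l,st,c=cv2.connectedComponentsWithStats(b)
        for j in range(1,k):
            if st[j,4]>5:
                q=W[l==j]; print(lo,c[j],st[j,4],"mean",q.mean(0),"min",q.min(0),"max",q.max(0))
    # caddy
    if n=="top":
        for r in range(185,222,2): print(r,[(int(1000*z[r,cc])) for cc in range(110,290,5)])
        print(W[205,240],W[205,277],W[205,180])
c=cv2.resize(cv2.imread("pics/top0.png")[170:235,110:300],None,fx=4.2,fy=4.2,interpolation=2);cv2.imwrite("pics/tc.png",c)
c=cv2.resize(cv2.imread("pics/side0.png")[130:250,200:310],None,fx=5,fy=5,interpolation=2);cv2.imwrite("pics/sc.png",c)
E
```

```text
side bench [array([ 0.258, -0.314, -0.002]), array([ 0.868, -0.311,  0.139])]
slab 0.048529109749749555 [[ 0.427 -0.435  0.041]
 [ 0.689 -0.165  0.054]]
0.085 [278.75  231.014] 356 mean [ 0.637 -0.222  0.139] min [ 0.627 -0.228  0.085] max [ 0.65  -0.205  0.176]
0.085 [215.525 304.667] 282 mean [ 0.496 -0.392  0.128] min [ 0.487 -0.396  0.085] max [ 0.504 -0.382  0.161]
0.145 [279.024 221.798] 168 mean [ 0.638 -0.221  0.164] min [ 0.627 -0.228  0.145] max [ 0.65  -0.205  0.176]
0.145 [214.565 293.929] 85 mean [ 0.496 -0.39   0.155] min [ 0.488 -0.395  0.146] max [ 0.504 -0.382  0.161]
0.06 [277.823 254.854] 96 mean [ 0.637 -0.221  0.071] min [ 0.625 -0.229  0.06 ] max [ 0.65  -0.207  0.085]
0.06 [210.086 262.128] 524 mean [ 0.488 -0.226  0.073] min [ 0.46  -0.251  0.06 ] max [ 0.517 -0.189  0.078]
0.06 [217.606 326.087] 104 mean [ 0.496 -0.392  0.07 ] min [ 0.486 -0.397  0.06 ] max [ 0.506 -0.382  0.085]
top bench [array([0.292, 0.495, 0.   ]), array([ 0.33 , -0.137,  0.004])]
slab 0.05108891750920652 [[ 0.422 -0.435  0.044]
 [ 0.687 -0.158  0.057]]
0.085 [332.081 174.494] 160 mean [
[... 2497 characters left out ...]
, 19, 19, 20, 17, 160, 159, 105, 42, 45, 115, 44, 40, 119, 50, 121, 66, 61, 43, 43, 112, 41, 64, 66, 42, 161, 25, -1]
207 [-2, -1, 53, 62, 64, 17, 19, 19, 17, 18, 21, 21, 22, 24, 146, 117, 39, 46, 116, 46, 41, 118, 50, 98, 56, 58, 44, 41, 100, 45, 63, 65, 45, 162, 20, 1]
209 [0, 2, 56, 62, 65, 18, 19, 20, 19, 19, 17, 19, 21, 18, 118, 119, 117, 118, 117, 118, 117, 117, 117, 116, 118, 114, 42, 46, 91, 42, 64, 63, 42, 161, 25, 0]
211 [0, 0, 50, 61, 65, 39, 5, 9, 9, 4, 7, 8, 5, 17, 16, 87, 91, 96, 99, 99, 104, 111, 111, 115, 117, 117, 118, 118, 80, 46, 61, 65, 43, 146, 20, -1]Traceback (most recent call last):
  File "<stdin>", line 19, in <module>
ValueError: cannot convert float NaN to integer
```

```bash
cat > caddy.py <<'E'
from h import *
def fit(W,im=None,y0=-0.2,y1=0.35):
    z=W[...,2]
    m=(W[...,0]>.49)&(W[...,0]<.66)&(W[...,1]>y0)&(W[...,1]<y1)
    e=W[m&(z>.150)&(z<.172)]; r=W[m&(z>.110)&(z<.124)]
    return e,r
E
python3 - <<'E'
from caddy import *
np.set_printoptions(precision=3,suppress=True,linewidth=200)
for n in("top","side"):
    W=cloud(n,np.load(f"pics/{n}0.npy"));z=W[...,2]
    m=(W[...,0]>.48)&(W[...,0]<.68)&(W[...,1]>-.15)&(W[...,1]<.35)
    for lo,hi in((.150,.172),(.11,.123)):
        b=(m&(z>lo)&(z<hi)).astype(np.uint8)
        k,l,st,c=cv2.connectedComponentsWithStats(b)
        for j in range(1,k):
            if st[j,4]>8:
                q=W[l==j]; print(n,lo,c[j],st[j,4],"med",np.median(q,0),"p2",np.percentile(q,3,0),"p98",np.percentile(q,97,0))
                print("   rect",cv2.minAreaRect(q[:,:2].astype(np.float32)*1000))
c=cv2.resize(cv2.imread("pics/top0.png")[170:235,110:300],None,fx=4.2,fy=4.2,interpolation=2);cv2.imwrite("pics/tc.png",c)
c=cv2.resize(cv2.imread("pics/side0.png")[130:250,200:310],None,fx=5,fy=5,interpolation=2);cv2.imwrite("pics/sc.png",c)
E
```

```text
top 0.15 [178.474 196.511] 133 med [0.583 0.16  0.162] p2 [0.562 0.154 0.152] p98 [0.606 0.168 0.165]
   rect ((583.638916015625, 161.1953125), (14.280688285827637, 46.5418701171875), 88.54207611083984)
top 0.15 [275.521 200.573] 117 med [ 0.569 -0.071  0.162] p2 [ 0.547 -0.077  0.158] p98 [ 0.592 -0.064  0.165]
   rect ((569.7669067382812, -70.17841339111328), (12.141688346862793, 46.23672103881836), 88.40252685546875)
top 0.15 [189.095 197.242] 95 med [0.582 0.136 0.155] p2 [0.571 0.125 0.151] p98 [0.594 0.148 0.159]
   rect ((583.202392578125, 136.5155792236328), (24.13100242614746, 24.547086715698242), 85.90691375732422)
top 0.15 [223.365 198.857] 63 med [0.576 0.055 0.156] p2 [0.568 0.045 0.15 ] p98 [0.586 0.063 0.16 ]
   rect ((577.86962890625, 54.7630729675293), (20.865447998046875, 18.627609252929688), 42.32196044921875)
top 0.11 [218.696 201.587] 506 med [0.576 0.073 0.117] p2 [ 0.553 -0.007  0.112] p98 [0.605 0.153 0.121]
   rect ((579.453857421875, 77.21575164794922), (172.97857666015625, 48.66029357910156), 86.5299301147461)
side 0.15 [238.017 144.144] 118 med [0.585 0.15
[... 323 characters left out ...]
78480529785, 15.772592544555664), 32.1108512878418)
side 0.15 [240.968 188.04 ] 125 med [ 0.572 -0.075  0.158] p2 [ 0.55 -0.08  0.15] p98 [ 0.593 -0.066  0.161]
   rect ((572.0062866210938, -73.05819702148438), (17.476505279541016, 47.576236724853516), 84.92431640625)
side 0.11 [239.188 170.128] 282 med [0.578 0.069 0.115] p2 [0.555 0.009 0.111] p98 [0.606 0.157 0.122]
   rect ((580.9163208007812, 80.6431884765625), (161.1962432861328, 47.932376861572266), 86.64041137695312)
side 0.11 [241.333 202.54 ] 87 med [ 0.571 -0.077  0.116] p2 [ 0.549 -0.08   0.11 ] p98 [ 0.595 -0.074  0.122]
   rect ((571.9612426757812, -77.67002868652344), (7.106420516967773, 46.403995513916016), 88.55440521240234)
```

View pics/tc.png

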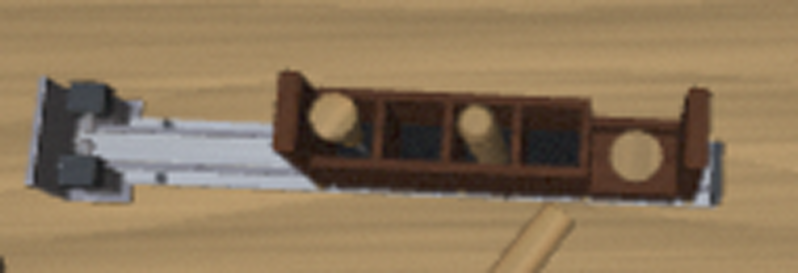

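View pics/sc.png

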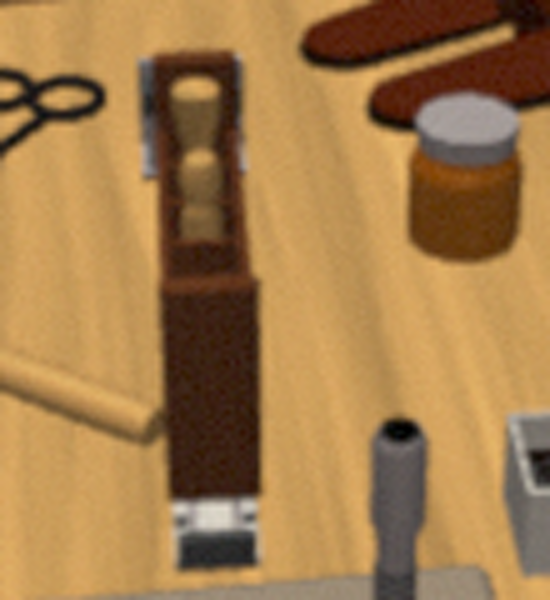

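The crops show the two empty pockets, the slicker and the awl, with the tray next to the grip board. From the fit, the rail runs along +y, turned about −3.4°. The grip board centre is at about (0.571, −0.072), with the mouth plane at z≈0.117. I'll park the caddy first so it is fixed when the punches go in.

```bash
cat > go.py <<'E'
import sys
from h import *
np.set_printoptions(precision=3,suppress=True,linewidth=200)
def rel(x,y,z,yaw):
    o=get_obs(); Rm=R.from_quat(o["tool_rot"])
    c,s=np.cos(np.radians(yaw)),np.sin(np.radians(yaw))
    T=R.from_matrix(np.array([[c,s,0],[s,-c,0],[0,0,-1.]]))
    d=Rm.inv().apply(np.array([x,y,z])-o["position"])/.025
    print("t",round(o["time"],2),"pos",o["position"],"F",o["ft_force"],"w",round(o["grip_width"],4),"q",o["q"])
    print("delta",d,"rot",np.degrees((Rm.inv()*T).as_rotvec()))
if __name__=="__main__":
    rel(*map(float,sys.argv[1:5]))
E
python3 go.py 0.565 -0.13 0.26 -3.45
```

```text
t 0.9 pos [ 0.213 -0.588  0.223] F [-0.373  0.079  0.253] w 0.0872 q [-1.402  0.527  1.433  0.     1.181 -0.178]
delta [-12.409 -19.473  -1.497] rot [  0.002  -0.003 -66.626]
```

{"fn": "carry_out", "kwargs": {"deltas": [[1,-2,-3,-1.5,0,0,-8.5],[1,-4,-6,-1.5,0,0,-17],[1,-5.5,-8.5,-1.5,0,0,-25],[1,-7,-11,-1.5,0,0,-33.5],[1,-8.5,-13.2,-1.5,0,0,-42],[1,-9.7,-15.2,-1.5,0,0,-50],[1,-11,-17.3,-1.5,0,0,-58.5],[1,-12.4,-19.4,-1.5,0,0,-66.6]], "force": 20}}

```text
time: 1.7
position: [0.4546, -0.272, 0.2585]
tool_rot: [1.0, -0.027, 0.0, 0.0]
ft_force: [0.8, -0.5, -0.8]
grip_width: 0.0309
```

```bash
python3 go.py 0.568 -0.125 0.135 -3.45
```

```text
t 1.7 pos [ 0.455 -0.272  0.259] F [ 0.815 -0.503 -0.75 ] w 0.0309 q [-0.75   0.355  1.628  0.     1.157 -0.695]
delta [ 4.201 -6.123  4.94 ] rot [ 0.035 -0.047  0.305]
```

{"fn": "carry_out", "kwargs": {"deltas": [[1,1.5,-1.5,0,0,0,0],[1,2.8,-3,0,0,0,0],[1,4,-4.6,0,0,0,0],[1,4.2,-6,0,0,0,0],[1,4.2,-6,1,0,0,0],[1,4.2,-6,1,0,0,0]]}}

```text
time: 2.3
position: [0.5657, -0.128, 0.2306]
tool_rot: [1.0, -0.029, -0.003, -0.001]
ft_force: [-0.8, -0.7, -0.4]
grip_width: 0.0007
```

```bash
python3 go.py 0.568 -0.115 0.135 -3.45; python3 - <<'E'
from h import *
im,d=camera("side"); cv2.imwrite("pics/s1.png",im[:,:,::-1])
E
```

```text
t 2.3 pos [ 0.566 -0.128  0.231] F [-0.789 -0.67  -0.446] w 0.0007 q [-0.415  0.46   1.534 -0.     1.153 -0.357]
delta [ 0.084 -0.516  3.824] rot [-0.111  0.343  0.137]
```

View pics/s1.png

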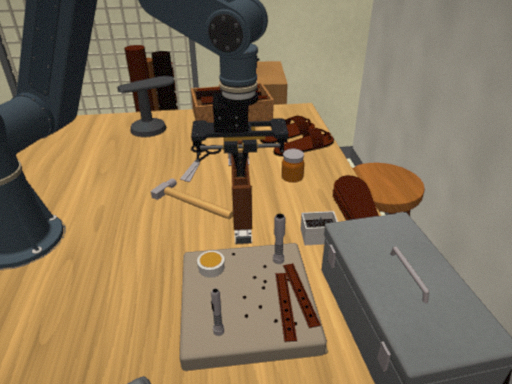

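The gripper (about row 150, col 240) is in line with the caddy, just short of the grip board. I'll lower it and start pushing.

{"fn": "carry_out", "kwargs": {"deltas": [[1,0.1,-0.3,1.5,0,0,0],[1,0.1,-0.3,2.8,0,0,0],[1,0.1,-0.3,3.8,0,0,0],[1,0.1,-0.3,3.8,0,0,0],[1,0.1,-1,3.8,0,0,0],[1,0.1,-1.3,3.8,0,0,0],[1,0.1,-1.6,3.8,0,0,0]]}}

```text
time: 3.05
position: [0.5734, -0.0898, 0.14]
tool_rot: [1.0, -0.03, 0.002, 0.001]
ft_force: [-0.1, -0.1, 0.3]
grip_width: 0.0003
```

```bash
python3 go.py 0.576 0.03 0.135 -3.45
```

```text
t 3.05 pos [ 0.573 -0.09   0.14 ] F [-0.149 -0.143  0.308] w 0.0003 q [-0.348  0.573  1.626  0.     0.939 -0.288]
delta [-0.185 -4.789  0.196] rot [ 0.052 -0.19   0.012]
```

{"fn": "carry_out", "kwargs": {"deltas": [[1,0,-0.6,0.1,0,0,0],[1,0,-1.2,0.1,0,0,0],[1,0,-1.8,0.1,0,0,0],[1,0,-2.4,0.1,0,0,0],[1,0,-3.0,0.1,0,0,0],[1,0,-3.6,0.1,0,0,0],[1,0,-4.2,0.1,0,0,0],[1,0,-4.7,0.1,0,0,0]]}}

```text
time: 3.85
position: [0.5793, 0.0283, 0.1355]
tool_rot: [1.0, -0.03, -0.0, 0.0]
ft_force: [0.9, -5.6, 2.2]
grip_width: 0.0007
```

```bash
python3 go.py 0.58 0.056 0.135 -3.45
```

```text
t 3.85 pos [0.579 0.028 0.135] F [ 0.918 -5.555  2.196] w 0.0007 q [-0.144  0.581  1.628 -0.     0.934 -0.084]
delta [-0.04  -1.108  0.02 ] rot [0.002 0.022 0.015]
```

{"fn": "carry_out", "kwargs": {"deltas": [[1,0,-0.3,0,0,0,0],[1,0,-0.5,0,0,0,0],[1,0,-0.6,0,0,0,0],[1,0,-0.7,0,0,0,0],[1,0,-0.8,0,0,0,0],[1,0,-0.8,0,0,0,0]]}}

```text
time: 4.45
position: [0.5797, 0.0439, 0.1353]
tool_rot: [1.0, -0.03, -0.001, 0.003]
ft_force: [-2.1, -9.2, 1.5]
grip_width: 0.0003
```

```bash
python3 go.py 0.58 0.056 0.135 -3.45
```

```text
t 4.45 pos [0.58  0.044 0.135] F [-2.135 -9.205  1.527] w 0.0003 q [-0.114  0.583  1.622 -0.006  0.938 -0.051]
delta [-0.018 -0.482  0.01 ] rot [0.291 0.133 0.052]
```

{"fn": "carry_out", "kwargs": {"deltas": [[1,0,-0.2,0,0,0,0],[1,0,-0.3,0,0,0,0],[1,0,-0.4,0,0,0,0],[1,0,-0.4,0,0,0,0]]}}

```text
time: 4.85
position: [0.5798, 0.0441, 0.1356]
tool_rot: [1.0, -0.028, -0.002, 0.011]
ft_force: [-5.7, -35.6, 1.7]
grip_width: 0.0008
```

```bash
python3 go.py 0.58 0.056 0.135 -3.45
```

```text
t 4.85 pos [0.58  0.044 0.136] F [ -5.655 -35.58    1.724] w 0.0008 q [-0.104  0.585  1.619 -0.027  0.942 -0.033]
delta [-0.018 -0.475  0.013] rot [1.258 0.236 0.291]
```

It hit a hard stop at y=0.044, with 35 N, so the caddy should be home. I'll back off, raise the arm and look.

{"fn": "carry_out", "kwargs": {"deltas": [[1,0,1,0,0,0,0],[1,0,2,0,0,0,0],[1,0,3,-1,0,0,0],[-1,0,5,-3,0,0,0],[-1,0,7,-5,0,0,0],[-1,0,8,-5,0,0,0],[-1,0,8,-5,0,0,0],[-1,0,8,-5,0,0,0]]}}

```text
time: 5.65
position: [0.5694, -0.1447, 0.2615]
tool_rot: [0.999, -0.032, 0.001, 0.0]
ft_force: [-0.5, 0.1, -0.4]
grip_width: 0.0329
```

```bash
python3 - <<'E'
from caddy import *
np.set_printoptions(precision=3,suppress=True,linewidth=200)
for n in("top","side"):
    im,d=camera(n); cv2.imwrite(f"pics/{n}2.png",im[:,:,::-1]); np.save(f"pics/{n}2.npy",d)
    W=cloud(n,d);z=W[...,2]
    m=(W[...,0]>.48)&(W[...,0]<.68)&(W[...,1]>-.15)&(W[...,1]<.4)
    for lo,hi in((.150,.172),(.11,.123)):
        b=(m&(z>lo)&(z<hi)).astype(np.uint8)
        k,l,st,c=cv2.connectedComponentsWithStats(b)
        for j in range(1,k):
            if st[j,4]>8:
                q=W[l==j]; print(n,lo,c[j],st[j,4],"med",np.median(q,0),"p2",np.percentile(q,3,0),"p98",np.percentile(q,97,0))
                print("   rect",cv2.minAreaRect(q[:,:2].astype(np.float32)*1000))
a=cv2.resize(cv2.imread("pics/top2.png")[165:265,90:290],None,fx=3.5,fy=3.5,interpolation=2);cv2.imwrite("pics/tc2.png",a)
E
python3 go.py 0.638 -0.2135 0.24 -3.45
```

```text
top 0.15 [123.341 194.558] 138 med [0.591 0.291 0.161] p2 [0.569 0.286 0.151] p98 [0.613 0.299 0.165]
   rect ((591.2770385742188, 292.4807434082031), (13.817917823791504, 46.57460021972656), 85.60469818115234)
top 0.15 [220.496 198.413] 121 med [0.577 0.059 0.162] p2 [0.555 0.054 0.154] p98 [0.599 0.067 0.164]
   rect ((577.3351440429688, 60.97993469238281), (13.957823753356934, 45.827003479003906), 86.13451385498047)
top 0.15 [134.21 195.03] 100 med [0.59  0.267 0.155] p2 [0.579 0.256 0.151] p98 [0.603 0.28  0.159]
   rect ((590.3799438476562, 268.1402282714844), (24.55609893798828, 25.54033660888672), 25.10028076171875)
top 0.15 [168.406 196.562] 64 med [0.585 0.186 0.156] p2 [0.576 0.177 0.15 ] p98 [0.594 0.195 0.159]
   rect ((586.1002197265625, 186.63262939453125), (20.402420043945312, 20.448074340820312), 61.20060729980469)
top 0.11 [165.905 199.6  ] 528 med [0.583 0.204 0.118] p2 [0.561 0.123 0.111] p98 [0.613 0.286 0.121]
   rect ((587.3372192382812, 209.5532684326172), (175.04481506347656, 48.77168655395508), 86.6107406616211)
top 0.11 [225. 199.] 9 med [0.584 0.054 0.116] 
[... 890 characters left out ...]

   rect ((572.5734252929688, 249.8278045654297), (26.22815704345703, 9.221248626708984), 85.62133026123047)
side 0.11 [240.313 150.243] 115 med [0.595 0.179 0.115] p2 [0.571 0.152 0.11 ] p98 [0.612 0.249 0.121]
   rect ((591.1590576171875, 202.05909729003906), (112.69544982910156, 41.538658142089844), 86.82550048828125)
side 0.11 [239.368 173.776] 76 med [0.578 0.055 0.117] p2 [0.557 0.051 0.11 ] p98 [0.602 0.059 0.123]
   rect ((579.226318359375, 55.45001220703125), (7.8377275466918945, 45.928680419921875), 85.04525756835938)
t 5.75 pos [ 0.568 -0.142  0.259] F [ 0.441  1.045 -0.54 ] w 0.0409 q [-0.436  0.435  1.489  0.001  1.221 -0.375]
delta [2.968 2.701 0.762] rot [-0.133  0.15  -0.051]
```

View pics/tc2.png

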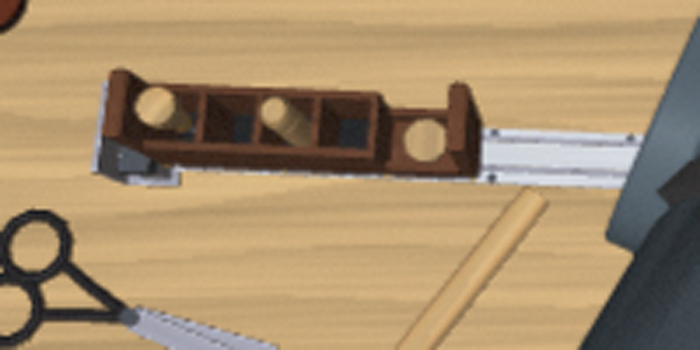

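View pics/side2.png

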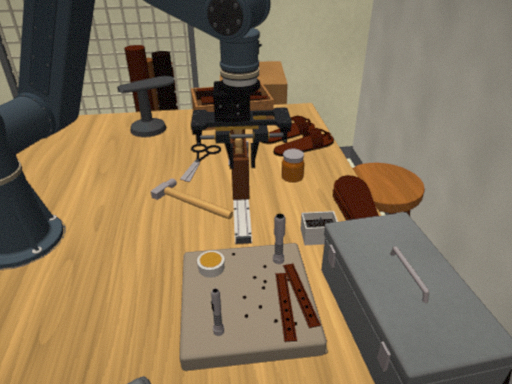

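The caddy is now up against the end bracket. In the top view its front is at col ~123 and the grip board at col ~220. The pockets come out at about (0.583, 0.1455) and (0.588, 0.2275). Next is the big punch at (0.6375, −0.2145).

{"fn": "carry_out", "kwargs": {"deltas": [[-1,1,0.5,0,0,0,0],[-1,2,1.5,0,0,0,0],[-1,2.95,2.7,0,0,0,0],[-1,2.95,2.7,0.5,0,0,0],[-1,2.95,2.7,0.7,0,0,0],[-1,2.95,2.7,0.7,0,0,0]]}}

```text
time: 6.35
position: [0.6368, -0.2118, 0.2402]
tool_rot: [1.0, -0.029, -0.003, -0.002]
ft_force: [-0.5, 0.1, 1.1]
grip_width: 0.0848
```

```bash
python3 go.py 0.6375 -0.2145 0.134 -3.45;  python3 - <<'E'
from h import *
im,d=camera("side"); cv2.imwrite("pics/s3.png",cv2.resize(im[130:290,180:340,::-1],None,fx=3.5,fy=3.5))
E
```

```text
t 6.35 pos [ 0.637 -0.212  0.24 ] F [-0.509  0.089  1.096] w 0.0848 q [-0.488  0.578  1.282  0.001  1.289 -0.429]
delta [0.061 0.121 4.246] rot [-0.205  0.358  0.073]
```

View pics/s3.png

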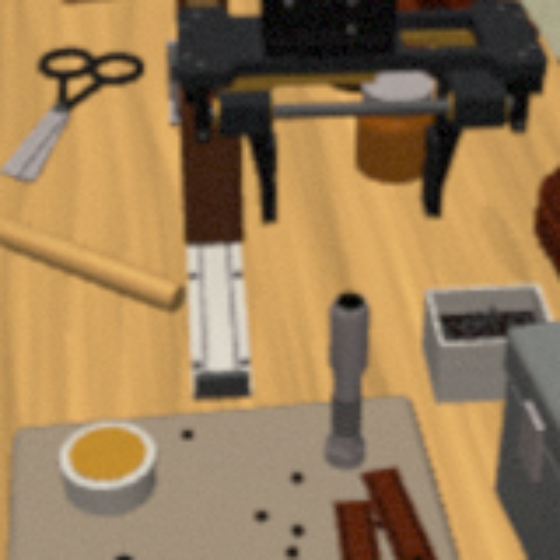

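The open fingers (crop cols 268 and 432) straddle the punch's column (crop col 350), so the x alignment is good. I'll descend with a small correction.

{"fn": "carry_out", "kwargs": {"deltas": [[-1,0.05,0.1,1.2,0,0,0],[-1,0.05,0.1,2.4,0,0,0],[-1,0.05,0.1,3.4,0,0,0],[-1,0.05,0.1,4.0,0,0,0],[-1,0.05,0.1,4.2,0,0,0],[-1,0.05,0.1,4.2,0,0,0]]}}

```text
time: 7.0
position: [0.6398, -0.2168, 0.1382]
tool_rot: [1.0, -0.03, -0.0, -0.0]
ft_force: [0.5, -0.0, 0.5]
grip_width: 0.0873
```

```bash
python3 go.py 0.6375 -0.2145 0.134 -3.45;  python3 - <<'E'
from h import *
im,d=camera("side"); cv2.imwrite("pics/s4.png",cv2.resize(im[130:290,180:340,::-1],None,fx=3.5,fy=3.5))
im,d=camera("top"); cv2.imwrite("pics/t4.png",cv2.resize(im[110:270,260:430,::-1],None,fx=3.5,fy=3.5))
E
```

```text
t 7.0 pos [ 0.64  -0.217  0.138] F [ 0.531 -0.022  0.482] w 0.0873 q [-0.492  0.689  1.37   0.     1.083 -0.432]
delta [-0.095 -0.085  0.166] rot [-0.015  0.019  0.006]
```

View pics/s4.png

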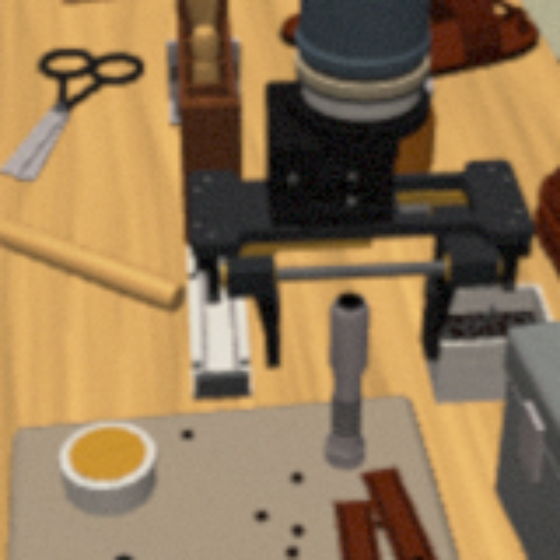

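The fingertips (crop row ~362) are on both sides of the cutter, roughly centred. I'll make a slight correction and close.

{"fn": "carry_out", "kwargs": {"deltas": [[-1,-0.08,-0.07,0.1,0,0,0],[0.2,-0.08,-0.07,0.1,0,0,0],[0.4,-0.08,-0.07,0.1,0,0,0],[0.5,-0.08,-0.07,0.1,0,0,0],[0.6,-0.08,-0.07,0.1,0,0,0],[1,-0.08,-0.07,0.1,0,0,0],[1,-0.08,-0.07,0.1,0,0,0],[1,-0.08,-0.07,0.1,0,0,0]], "force": 25}}

```text
time: 7.9
position: [0.6379, -0.2154, 0.1356]
tool_rot: [1.0, -0.03, -0.0, -0.0]
ft_force: [-0.1, 0.9, -0.8]
grip_width: 0.0388
```

```bash
python3 go.py 0.6375 -0.2145 0.234 -3.45
```

```text
t 7.9 pos [ 0.638 -0.215  0.136] F [-0.08   0.944 -0.817] w 0.0388 q [-0.491  0.689  1.378  0.     1.074 -0.431]
delta [-0.018 -0.037 -3.937] rot [-0.002  0.002 -0.025]
```

{"fn": "carry_out", "kwargs": {"deltas": [[1,0,0,0,0,0,0],[1,0,0,0,0,0,0],[1,0,0,0,0,0,0],[1,0,0,0,0,0,0],[1,0,0,0,0,0,0]]}}

```text
time: 8.4
position: [0.638, -0.2154, 0.1356]
tool_rot: [1.0, -0.03, 0.0, 0.0]
ft_force: [1.0, 0.6, -0.2]
grip_width: 0.0238
```

```bash
python3 go.py 0.6375 -0.2145 0.234 -3.45;  python3 - <<'E'
from h import *
im,d=camera("side"); cv2.imwrite("pics/s5.png",cv2.resize(im[130:290,180:340,::-1],None,fx=3.5,fy=3.5))
E
```

```text
t 8.4 pos [ 0.638 -0.215  0.136] F [ 1.049  0.614 -0.175] w 0.0238 q [-0.491  0.689  1.378  0.     1.074 -0.431]
delta [-0.02  -0.035 -3.937] rot [ 0.   -0.01 -0.02]
```

View pics/s5.png

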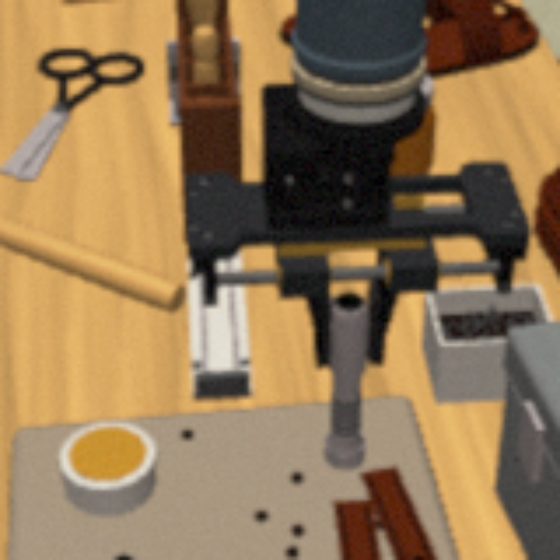

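The opening is 23.8 mm, matching the 24 mm cutter, and the punch is upright. Lifting.

{"fn": "carry_out", "kwargs": {"deltas": [[1,0,0,-0.6,0,0,0],[1,0,0,-1.8,0,0,0],[1,0,0,-3.2,0,0,0],[1,0,0,-4.6,0,0,0],[1,0,0,-5.8,0,0,0],[1,0,0,-6.2,0,0,0],[1,0,0,-6.2,0,0,0]]}}

```text
time: 9.15
position: [0.6385, -0.2157, 0.2928]
tool_rot: [1.0, -0.03, 0.002, 0.001]
ft_force: [0.6, -0.4, -2.5]
grip_width: 0.0232
```

```bash
python3 go.py 0.583 0.1455 0.29 -3.45
```

```text
t 9.15 pos [ 0.638 -0.216  0.293] F [ 0.569 -0.433 -2.468] w 0.0232 q [-0.491  0.533  1.218 -0.     1.387 -0.431]
delta [ -3.089 -14.288   0.078] rot [ 0.095 -0.204 -0.021]
```

{"fn": "carry_out", "kwargs": {"deltas": [[1,-0.2,-0.8,0,0,0,0],[1,-0.5,-2.2,0,0,0,0],[1,-0.9,-4,0,0,0,0],[1,-1.3,-6,0,0,0,0],[1,-1.7,-8,0,0,0,0],[1,-2.2,-10,0,0,0,0],[1,-2.6,-11.8,0,0,0,0],[1,-2.9,-13.2,0,0,0,0]]}}

```text
time: 9.95
position: [0.5819, 0.1224, 0.288]
tool_rot: [1.0, -0.029, -0.003, -0.001]
ft_force: [0.7, -0.7, -2.2]
grip_width: 0.0233
```

{"fn": "carry_out", "kwargs": {"deltas": [[1,-0.2,-0.8,0,0,0,0],[1,-0.2,-1.1,0,0,0,0],[1,-0.2,-1.1,0,0,0,0],[1,-0.2,-1.1,0,0,0,0]]}}

```text
time: 10.35
position: [0.5818, 0.1453, 0.2896]
tool_rot: [1.0, -0.031, -0.001, 0.0]
ft_force: [0.8, 0.2, -2.4]
grip_width: 0.0235
```

```bash
python3 go.py 0.583 0.1455 0.29 -3.45;  python3 - <<'E'
from h import *
im,d=camera("side"); cv2.imwrite("pics/s6.png",cv2.resize(im[60:220,160:320,::-1],None,fx=3.5,fy=3.5));np.save("pics/s6.npy",d)
im,d=camera("top"); cv2.imwrite("pics/t6.png",cv2.resize(im[110:270,90:290,::-1],None,fx=3.5,fy=3.5))
E
```

```text
t 10.35 pos [0.582 0.145 0.29 ] F [ 0.787  0.172 -2.392] w 0.0235 q [ 0.059  0.426  1.415 -0.001  1.302  0.12 ]
delta [ 0.046 -0.011 -0.017] rot [ 0.06   0.108 -0.048]
```

View pics/s6.png

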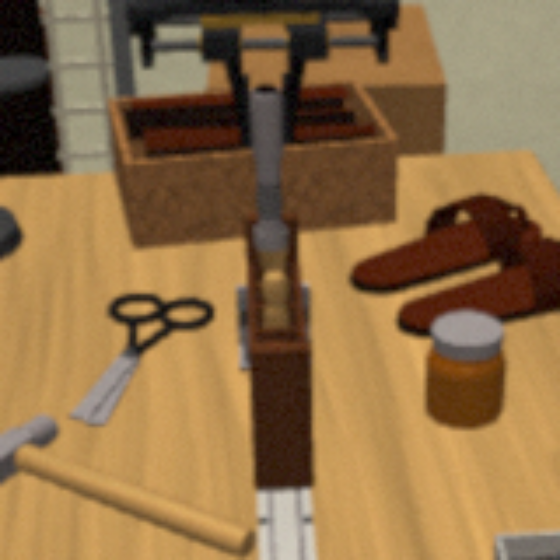

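The punch hangs upright (crop col 268) over the caddy line. I'll check its position from depth, against the pocket.

```bash
python3 - <<'E'
from h import *
np.set_printoptions(precision=4,suppress=True)
W=cloud("side",np.load("pics/s6.npy"));z=W[...,2]
m=(abs(W[...,0]-.582)<.03)&(abs(W[...,1]-.1455)<.03)
for lo,hi in((.2,.218),(.222,.27),(.29,.33)):
    q=W[m&(z>lo)&(z<hi)]; print(lo,len(q),np.percentile(q,[2,50,98],axis=0))
# same side-view estimate of caddy: board centre and slicker x
W=cloud("side",np.load("pics/side2.npy"));z=W[...,2]
m=(abs(W[...,0]-.582)<.04)&(W[...,1]<.08)&(W[...,1]>.03)&(z>.05)&(z<.15)
q=W[m];print("board face",np.percentile(q,[2,50,98],axis=0))
E
```

```text
0.2 56 [[0.5694 0.1319 0.203 ]
 [0.5821 0.1362 0.2103]
 [0.5943 0.1492 0.2174]]
0.222 114 [[0.5732 0.1334 0.2233]
 [0.5813 0.1388 0.2466]
 [0.5902 0.1443 0.2689]]
0.29 266 [[0.5602 0.1301 0.2909]
 [0.5811 0.1357 0.3121]
 [0.6027 0.1468 0.3292]]
board face [[0.5568 0.0509 0.0523]
 [0.5797 0.0547 0.1017]
 [0.6021 0.0594 0.1485]]
```

{"fn": "carry_out", "kwargs": {"deltas": [[1,0.08,0,0.8,0,0,0],[1,0.08,0,1.8,0,0,0],[1,0.08,0,2.6,0,0,0],[1,0.08,0,3.0,0,0,0],[1,0.08,0,3.2,0,0,0],[1,0.08,0,3.2,0,0,0]]}}

```text
time: 11.05
position: [0.5844, 0.1454, 0.2104]
tool_rot: [1.0, -0.031, -0.0, 0.0]
ft_force: [0.2, -0.1, -1.7]
grip_width: 0.0235
```

```bash
python3 go.py 0.584 0.1455 0.129 -3.45;  python3 - <<'E'
from h import *
im,d=camera("side"); cv2.imwrite("pics/s7.png",cv2.resize(im[90:200,190:300,::-1],None,fx=5,fy=5))
im,d=camera("top"); cv2.imwrite("pics/t7.png",cv2.resize(im[140:240,90:250,::-1],None,fx=4.5,fy=4.5))
E
```

```text
t 11.05 pos [0.584 0.145 0.21 ] F [ 0.168 -0.145 -1.664] w 0.0235 q [ 0.058  0.511  1.504 -0.     1.127  0.12 ]
delta [-0.015 -0.003  3.256] rot [ 0.005  0.024 -0.079]
```

View pics/s7.png

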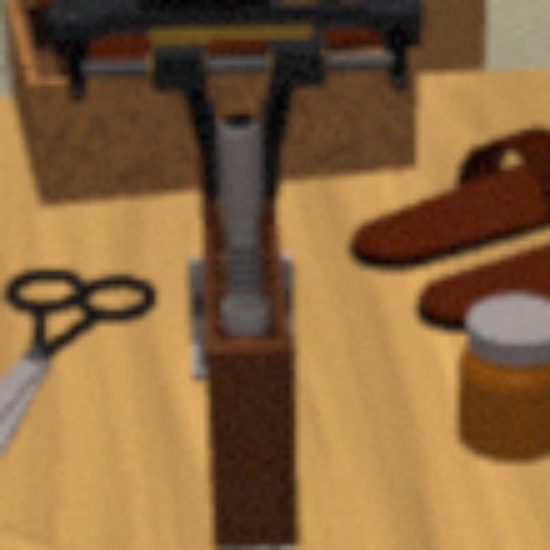

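View pics/t7.png

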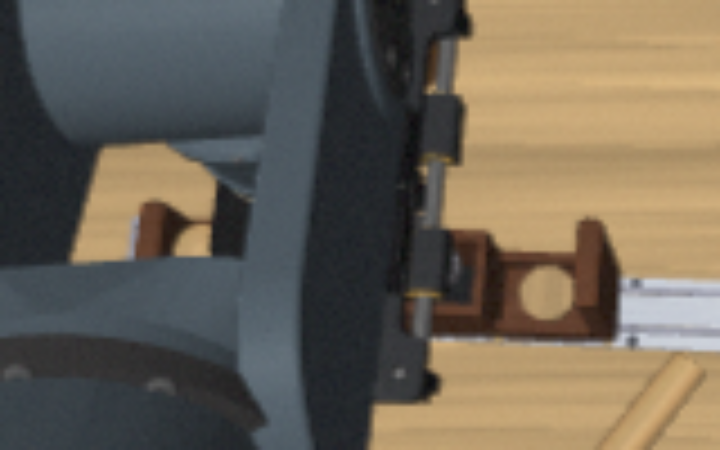

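The head (side crop col 243, row 315) is centred between the caddy's side walls. I'll lower slowly.

{"fn": "carry_out", "kwargs": {"deltas": [[1,0,0,0.5,0,0,0],[1,0,0,1.0,0,0,0],[1,0,0,1.4,0,0,0],[1,0,0,1.7,0,0,0],[1,0,0,1.7,0,0,0]]}}

```text
time: 11.65
position: [0.583, 0.1459, 0.1662]
tool_rot: [1.0, -0.03, -0.002, 0.0]
ft_force: [-0.7, 0.2, -2.4]
grip_width: 0.0236
```

```bash
python3 go.py 0.584 0.1455 0.129 -3.45
```

```text
t 11.65 pos [0.583 0.146 0.166] F [-0.654  0.19  -2.371] w 0.0236 q [ 0.06   0.564  1.547 -0.     1.034  0.12 ]
delta [0.047 0.015 1.489] rot [ 0.026  0.21  -0.021]
```

Bottom is now at about 0.081, inside the pocket, with no contact force. Continuing to the floor.

{"fn": "carry_out", "kwargs": {"deltas": [[1,0,0,0.5,0,0,0],[1,0,0,0.9,0,0,0],[1,0,0,1.2,0,0,0],[1,0,0,1.4,0,0,0],[1,0,0,1.45,0,0,0],[1,0,0,1.45,0,0,0]]}}

```text
time: 12.25
position: [0.5842, 0.146, 0.1317]
tool_rot: [1.0, -0.03, -0.0, -0.0]
ft_force: [0.4, 0.3, -2.4]
grip_width: 0.0234
```

```bash
python3 go.py 0.584 0.1455 0.127 -3.45
```

```text
t 12.25 pos [0.584 0.146 0.132] F [ 0.44   0.287 -2.406] w 0.0234 q [0.059 0.611 1.573 0.    0.958 0.12 ]
delta [-0.006  0.021  0.187] rot [ 0.     0.012 -0.023]
```

{"fn": "carry_out", "kwargs": {"deltas": [[1,0,0,0.1,0,0,0],[1,0,0,0.18,0,0,0],[1,0,0,0.18,0,0,0]]}}

```text
time: 12.55
position: [0.5844, 0.146, 0.1276]
tool_rot: [1.0, -0.03, 0.0, -0.0]
ft_force: [0.1, 0.0, -2.3]
grip_width: 0.0235
```

{"fn": "carry_out", "kwargs": {"deltas": [[0.2,0,0,0,0,0,0],[0,0,0,0,0,0,0],[-0.3,0,0,0,0,0,0],[-1,0,0,0,0,0,0],[-1,0,0,0,0,0,0],[-1,0,0,0,0,0,0],[-1,0,0,0,0,0,0]]}}

```text
time: 13.25
position: [0.5842, 0.146, 0.1274]
tool_rot: [1.0, -0.03, 0.0, -0.0]
ft_force: [-0.5, -0.1, -0.3]
grip_width: 0.0714
```

```bash
python3 go.py 0.584 0.1455 0.25 -3.45;  python3 - <<'E'
from h import *
im,d=camera("side"); cv2.imwrite("pics/s8.png",cv2.resize(im[90:200,190:300,::-1],None,fx=5,fy=5))
E
```

```text
t 13.25 pos [0.584 0.146 0.127] F [-0.473 -0.083 -0.344] w 0.0714 q [0.059 0.617 1.576 0.    0.948 0.12 ]
delta [-0.006  0.02  -4.905] rot [-0.001 -0.002 -0.022]
```

View pics/s8.png

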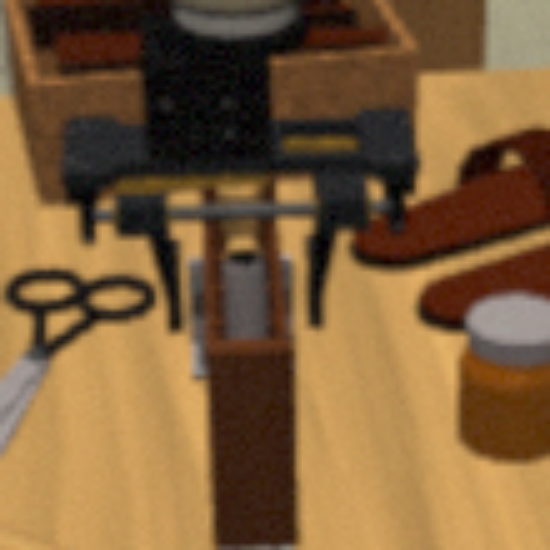

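The big punch is free and upright in the first pocket (crop col 245). I'll raise the arm and move to the small punch.

{"fn": "carry_out", "kwargs": {"deltas": [[-1,0,0,-1.2,0,0,0],[-1,0,0,-2.8,0,0,0],[-1,0,0,-4.4,0,0,0],[-1,0,0,-5,0,0,0],[-1,0,1,-5,0,0,0],[-1,-0.2,2.8,-5,0,0,0],[-1,-0.4,4.6,-5,0,0,0],[-1,-0.6,6.4,-5,0,0,0]]}}

```text
time: 14.1
position: [0.559, -0.014, 0.2525]
tool_rot: [1.0, -0.03, 0.0, 0.0]
ft_force: [-0.3, 0.4, -0.5]
grip_width: 0.0871
```

```bash
python3 go.py 0.495 -0.386 0.245 -3.45
```

```text
t 14.1 pos [ 0.559 -0.014  0.252] F [-0.301  0.392 -0.493] w 0.0871 q [-0.225  0.404  1.565 -0.     1.173 -0.165]
delta [-1.671 15.006  0.301] rot [ 0.007 -0.021  0.04 ]
```

{"fn": "carry_out", "kwargs": {"deltas": [[-1,-0.2,1.6,0,0,0,0],[-1,-0.4,3.4,0,0,0,0],[-1,-0.6,5.3,0,0,0,0],[-1,-0.8,7.2,0,0,0,0],[-1,-1.0,9.1,0,0,0,0],[-1,-1.2,11,0,0,0,0],[-1,-1.4,12.6,0,0,0,0],[-1,-1.6,14,0,0,0,0]]}}

```text
time: 14.9
position: [0.4976, -0.3621, 0.2523]
tool_rot: [1.0, -0.031, 0.0, 0.0]
ft_force: [0.6, 0.3, 0.1]
grip_width: 0.0869
```

```bash
python3 go.py 0.495 -0.386 0.225 -3.45;python3 - <<'E'
from h import *
np.set_printoptions(precision=4,suppress=True)
for n in ("side","top"):
    im,d=camera(n); cv2.imwrite(f"pics/{n}9.png",im[:,:,::-1])
    W=cloud(n,d);z=W[...,2]
    m=(abs(W[...,0]-.495)<.025)&(abs(W[...,1]+.386)<.025)
    for lo,hi in((.115,.14),(.14,.165)):
        q=W[m&(z>lo)&(z<hi)]; print(n,lo,len(q),np.percentile(q,[3,50,97],axis=0) if len(q) else "")
    m=(abs(W[...,0]-.584)<.018)&(abs(W[...,1]-.1455)<.017)&(z>.13)&(z<.19)
    q=W[m]; print("big",len(q),np.percentile(q,[3,50,97],axis=0) if len(q) else "")
E
```

```text
t 14.9 pos [ 0.498 -0.362  0.252] F [0.617 0.337 0.127] w 0.0869 q [-0.81   0.483  1.424 -0.     1.234 -0.748]
delta [-0.047  0.96   1.092] rot [ 0.017 -0.01  -0.099]
side 0.115 92 [[ 0.4879 -0.395   0.1162]
 [ 0.4958 -0.393   0.1268]
 [ 0.5036 -0.3881  0.1386]]
side 0.14 104 [[ 0.4891 -0.3949  0.1409]
 [ 0.4961 -0.3912  0.1539]
 [ 0.5034 -0.3829  0.1598]]
big 120 [[0.5729 0.1323 0.1315]
 [0.5838 0.1385 0.1523]
 [0.5953 0.1508 0.1669]]
top 0.115 33 [[ 0.4856 -0.3871  0.1154]
 [ 0.4918 -0.3804  0.1285]
 [ 0.5003 -0.3787  0.1385]]
top 0.14 55 [[ 0.4871 -0.3919  0.1417]
 [ 0.4935 -0.383   0.1579]
 [ 0.5008 -0.3785  0.163 ]]
big 111 [[0.572  0.1349 0.1345]
 [0.5801 0.1435 0.1664]
 [0.5922 0.1551 0.1698]]
```

View pics/side9.png

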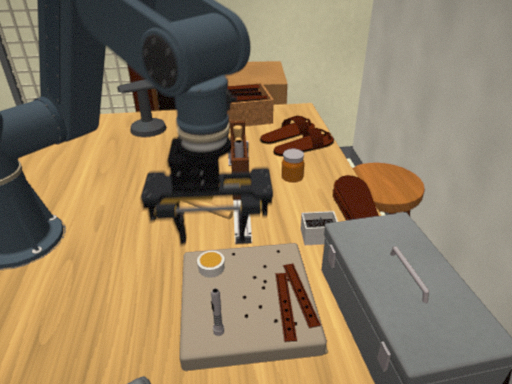

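The big punch's top is at 0.167–0.169, so it is on the pocket floor. The small punch is confirmed at (0.495, −0.386). Moving over it.

{"fn": "carry_out", "kwargs": {"deltas": [[-1,-0.05,0.5,0,0,0,0],[-1,-0.05,0.95,0,0,0,0],[-1,-0.05,0.95,0.4,0,0,0],[-1,-0.05,0.95,0.8,0,0,0],[-1,-0.05,0.95,0.8,0,0,0]]}}

```text
time: 15.5
position: [0.4948, -0.3812, 0.2299]
tool_rot: [1.0, -0.03, -0.002, -0.002]
ft_force: [-0.3, 0.4, -0.4]
grip_width: 0.0873
```

```bash
python3 go.py 0.495 -0.3865 0.129 -3.45
```

```text
t 15.5 pos [ 0.495 -0.381  0.23 ] F [-0.346  0.382 -0.393] w 0.0873 q [-0.835  0.521  1.421  0.     1.204 -0.776]
delta [0.034 0.225 4.036] rot [-0.221  0.21   0.037]
```

{"fn": "carry_out", "kwargs": {"deltas": [[-1,0,0.05,1.0,0,0,0],[-1,0,0.05,2.2,0,0,0],[-1,0,0.05,3.2,0,0,0],[-1,0,0.05,3.8,0,0,0],[-1,0,0.05,4.0,0,0,0],[-1,0,0.05,4.0,0,0,0]]}}

```text
time: 16.1
position: [0.4955, -0.3838, 0.1317]
tool_rot: [1.0, -0.03, -0.001, -0.001]
ft_force: [-0.3, 0.0, 0.2]
grip_width: 0.0869
```

```bash
python3 go.py 0.495 -0.3865 0.129 -3.45; python3 - <<'E'
from h import *
im,d=camera("side"); cv2.imwrite("pics/s10.png",cv2.resize(im[190:350,140:300,::-1],None,fx=3.5,fy=3.5))
E
```

```text
t 16.1 pos [ 0.496 -0.384  0.132] F [-0.318  0.032  0.195] w 0.0869 q [-0.837  0.639  1.507  0.     0.997 -0.777]
delta [-0.015  0.111  0.106] rot [-0.076  0.071  0.017]
```

View pics/s10.png

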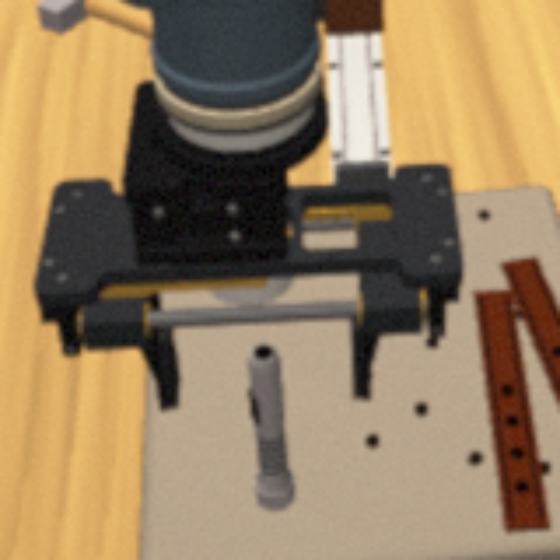

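The fingers (crop cols 168 and 362) are centred on the punch (col 265). Closing.

{"fn": "carry_out", "kwargs": {"deltas": [[0.3,0,0.08,0.08,0,0,0],[0.5,0,0.08,0.08,0,0,0],[0.6,0,0.08,0.08,0,0,0],[0.7,0,0.08,0.08,0,0,0],[0.8,0,0.08,0.08,0,0,0],[1,0,0.08,0.08,0,0,0],[1,0,0.08,0.08,0,0,0],[1,0,0.08,0.08,0,0,0]], "force": 20}}

```text
time: 16.95
position: [0.4955, -0.3866, 0.1303]
tool_rot: [1.0, -0.03, -0.0, -0.0]
ft_force: [0.7, -0.1, 0.8]
grip_width: 0.0309
```

{"fn": "carry_out", "kwargs": {"deltas": [[1,0,0,0,0,0,0],[1,0,0,0,0,0,0],[1,0,0,0,0,0,0],[1,0,0,0,0,0,0],[1,0,0,0,0,0,0]]}}

```text
time: 17.45
position: [0.4955, -0.3866, 0.1303]
tool_rot: [1.0, -0.03, 0.0, -0.0]
ft_force: [-0.2, -0.0, -0.7]
grip_width: 0.0154
```

```bash
python3 go.py 0.588 0.2275 0.29 -3.45; python3 - <<'E'
from h import *
im,d=camera("side"); cv2.imwrite("pics/s11.png",cv2.resize(im[190:350,140:300,::-1],None,fx=3.5,fy=3.5))
E
```

```text
t 17.45 pos [ 0.496 -0.387  0.13 ] F [-0.178 -0.011 -0.732] w 0.0154 q [-0.84   0.643  1.505  0.     0.994 -0.779]
delta [  2.204 -24.743  -6.387] rot [-0.002 -0.001 -0.025]
```

View pics/s11.png

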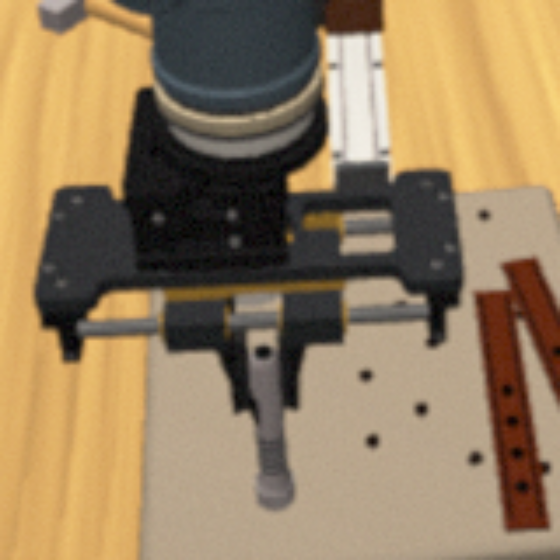

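It is gripped at 15.4 mm (16 mm cutter), upright. Lifting.

{"fn": "carry_out", "kwargs": {"deltas": [[1,0,0,-0.6,0,0,0],[1,0,0,-1.8,0,0,0],[1,0,0,-3.2,0,0,0],[1,0,0,-4.6,0,0,0],[1,0,0,-5.8,0,0,0],[1,0,0,-6.4,0,0,0],[1,0,0,-6.4,0,0,0]]}}

```text
time: 18.2
position: [0.4965, -0.3876, 0.2932]
tool_rot: [1.0, -0.03, 0.002, 0.002]
ft_force: [-0.4, -0.3, -1.1]
grip_width: 0.0152
```

{"fn": "carry_out", "kwargs": {"deltas": [[1,0.1,-0.8,0,0,0,0],[1,0.2,-2.2,0,0,0,0],[1,0.35,-4,0,0,0,0],[1,0.5,-6,0,0,0,0],[1,0.7,-8,0,0,0,0],[1,0.9,-10,0,0,0,0],[1,1.05,-12,0,0,0,0],[1,1.2,-13.8,0,0,0,0]]}}

```text
time: 19.0
position: [0.5444, -0.0402, 0.2883]
tool_rot: [1.0, -0.03, -0.002, -0.001]
ft_force: [0.6, 0.6, -1.3]
grip_width: 0.015
```

```bash
python3 go.py 0.588 0.2275 0.29 -3.45
```

```text
t 19.0 pos [ 0.544 -0.04   0.288] F [ 0.646  0.558 -1.33 ] w 0.015 q [-0.279  0.349  1.546  0.001  1.251 -0.219]
delta [  1.099 -10.794  -0.052] rot [-0.106  0.262  0.019]
```

{"fn": "carry_out", "kwargs": {"deltas": [[1,0.2,-1.8,0,0,0,0],[1,0.4,-3.6,0,0,0,0],[1,0.6,-5.6,0,0,0,0],[1,0.8,-7.5,0,0,0,0],[1,1.0,-9.2,0,0,0,0],[1,1.1,-10.3,0,0,0,0],[1,1.1,-10.7,0,0,0,0],[1,1.1,-10.7,0,0,0,0]]}}

```text
time: 19.8
position: [0.5882, 0.2227, 0.2884]
tool_rot: [1.0, -0.029, -0.002, 0.0]
ft_force: [-0.7, -0.8, -1.6]
grip_width: 0.0149
```

{"fn": "carry_out", "kwargs": {"deltas": [[1,0,0,0.3,0,0,0],[1,0,0,0.6,0,0,0],[1,0,0,0.6,0,0,0]]}}

```text
time: 20.1
position: [0.5888, 0.2195, 0.2735]
tool_rot: [1.0, -0.031, -0.002, 0.001]
ft_force: [-0.5, -0.9, -2.3]
grip_width: 0.0152
```

```bash
python3 go.py 0.588 0.2275 0.27 -3.45; python3 - <<'E'
from h import *
np.set_printoptions(precision=4,suppress=True)
im,d=camera("side"); cv2.imwrite("pics/s12.png",cv2.resize(im[60:190,180:310,::-1],None,fx=4.5,fy=4.5))
p=get_obs()["position"]
W=cloud("side",d);z=W[...,2]
m=(abs(W[...,0]-p[0])<.03)&(abs(W[...,1]-p[1])<.03)
for lo,hi in((-.08,-.066),(-.06,-.03)):
    q=W[m&(z>p[2]+lo)&(z<p[2]+hi)]; print(lo,len(q),np.percentile(q,[2,50,98],axis=0))
E
```

```text
t 20.1 pos [0.589 0.219 0.273] F [-0.483 -0.873 -2.279] w 0.0152 q [ 0.179  0.484  1.361 -0.     1.301  0.242]
delta [-0.053 -0.317  0.138] rot [ 0.075  0.228 -0.145]
-0.08 31 [[0.5802 0.2066 0.1949]
 [0.5886 0.2115 0.2018]
 [0.598  0.217  0.2075]]
-0.06 51 [[0.5815 0.2095 0.2168]
 [0.5872 0.215  0.2296]
 [0.5959 0.221  0.2433]]
```

View pics/s12.png

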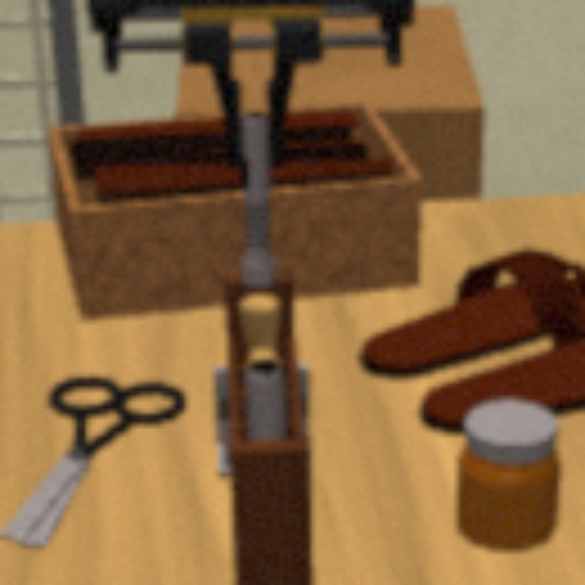

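The punch is short of the pocket by about 8 mm in y. Correcting before lowering.

{"fn": "carry_out", "kwargs": {"deltas": [[1,0,-0.3,0,0,0,0],[1,0,-0.3,0.5,0,0,0],[1,0,-0.3,1,0,0,0],[1,0,-0.3,1.4,0,0,0],[1,0,-0.3,1.8,0,0,0],[1,0,-0.3,2,0,0,0],[1,0,-0.3,2,0,0,0],[1,0,-0.3,2,0,0,0]]}}

```text
time: 20.95
position: [0.5907, 0.2288, 0.2255]
tool_rot: [1.0, -0.03, 0.0, -0.0]
ft_force: [-0.2, 0.8, -0.9]
grip_width: 0.0151
```

```bash
python3 go.py 0.589 0.2275 0.123 -3.45; python3 - <<'E'
from h import *
np.set_printoptions(precision=4,suppress=True)
im,d=camera("side"); cv2.imwrite("pics/s13.png",cv2.resize(im[80:190,190:300,::-1],None,fx=5,fy=5))
p=get_obs()["position"]
W=cloud("side",d);z=W[...,2]
m=(abs(W[...,0]-p[0])<.025)&(abs(W[...,1]-p[1])<.025)
for lo,hi in((-.06,-.03),):
    q=W[m&(z>p[2]+lo)&(z<p[2]+hi)]; print(lo,len(q),np.percentile(q,[2,50,98],axis=0))
E
```

```text
t 20.95 pos [0.591 0.229 0.225] F [-0.168  0.811 -0.933] w 0.0151 q [ 0.193  0.536  1.407 -0.     1.198  0.254]
delta [-0.065  0.056  4.098] rot [-0.004 -0.02  -0.026]
-0.06 44 [[0.5835 0.2194 0.1666]
 [0.5892 0.2238 0.1804]
 [0.5956 0.2287 0.1934]]
```

View pics/s13.png

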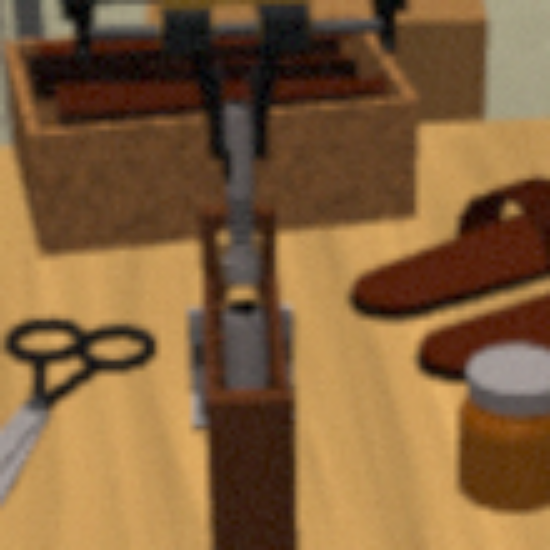

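The small punch is aligned over the third pocket, between the slicker and the awl (crop col 240, row 265). Lowering in stages.

{"fn": "carry_out", "kwargs": {"deltas": [[1,-0.05,0.05,0.4,0,0,0],[1,-0.05,0.05,0.9,0,0,0],[1,-0.05,0.05,1.4,0,0,0],[1,-0.05,0.05,1.9,0,0,0],[1,-0.05,0.05,2.3,0,0,0],[1,-0.05,0.05,2.3,0,0,0]]}}

```text
time: 21.6
position: [0.5877, 0.2273, 0.1654]
tool_rot: [1.0, -0.03, -0.002, 0.001]
ft_force: [-0.2, 0.7, -1.0]
grip_width: 0.0153
```

```bash
python3 go.py 0.589 0.2275 0.122 -3.45
```

```text
t 21.6 pos [0.588 0.227 0.165] F [-0.199  0.705 -1.008] w 0.0153 q [ 0.192  0.602  1.47  -0.     1.075  0.253]
delta [ 0.059 -0.014  1.736] rot [ 0.066  0.254 -0.024]
```

{"fn": "carry_out", "kwargs": {"deltas": [[1,0,0,0.4,0,0,0],[1,0,0,0.8,0,0,0],[1,0,0,1.2,0,0,0],[1,0,0,1.5,0,0,0],[1,0,0,1.5,0,0,0],[1,0,0,1.5,0,0,0]]}}

```text
time: 22.2
position: [0.5891, 0.2276, 0.1301]
tool_rot: [1.0, -0.03, -0.0, 0.0]
ft_force: [-0.1, 0.4, -1.1]
grip_width: 0.0155
```

```bash
python3 go.py 0.589 0.2275 0.1235 -3.45
```

```text
t 22.2 pos [0.589 0.228 0.13 ] F [-0.086  0.449 -1.146] w 0.0155 q [0.192 0.646 1.496 0.    0.999 0.253]
delta [-0.004  0.005  0.266] rot [ 0.003  0.015 -0.025]
```

{"fn": "carry_out", "kwargs": {"deltas": [[1,0,0,0.15,0,0,0],[1,0,0,0.25,0,0,0],[1,0,0,0.25,0,0,0],[0.4,0,0,0.25,0,0,0],[0.2,0,0,0.25,0,0,0],[-0.3,0,0,0.25,0,0,0],[-1,0,0,0.25,0,0,0],[-1,0,0,0.25,0,0,0]]}}

```text
time: 23.0
position: [0.5892, 0.2277, 0.1243]
tool_rot: [1.0, -0.03, 0.0, -0.0]
ft_force: [0.1, 0.4, -0.3]
grip_width: 0.0473
```

{"fn": "carry_out", "kwargs": {"deltas": [[-1,0,0,0,0,0,0],[-1,0,0,0,0,0,0],[-1,0,0,0,0,0,0],[-1,0,0,-0.8,0,0,0],[-1,0,0,-2,0,0,0],[-1,0,0,-3.6,0,0,0],[-1,0,0,-5.2,0,0,0],[-1,0,0,-6,0,0,0]]}}

```text
time: 23.8
position: [0.5908, 0.228, 0.2783]
tool_rot: [1.0, -0.03, 0.003, -0.001]
ft_force: [0.1, 0.3, 0.1]
grip_width: 0.0867
```

{"fn": "carry_out", "kwargs": {"deltas": [[-1,0,1.5,0,0,0,0],[-1,0,3.2,0,0,0,0],[-1,0,5,0,0,0,0],[-1,0,7,0,0,0,0],[-1,0,9,0,0,0,0],[-1,0,11,0,0,0,0],[-1,0,12,0,0,0,0],[-1,0,12,0,0,0,0]]}}

```text
time: 24.6
position: [0.5709, -0.0757, 0.2741]
tool_rot: [0.999, -0.033, 0.0, 0.001]
ft_force: [0.5, 0.1, 0.0]
grip_width: 0.0872
```

```bash
python3 - <<'E'
from h import *
np.set_printoptions(precision=3,suppress=True,linewidth=200)
o=get_obs();print(o["time"],o["position"],o["ft_force"],o["grip_width"])
for n in("top","side"):
    im,d=camera(n); cv2.imwrite(f"pics/{n}20.png",im[:,:,::-1])
    W=cloud(n,d);z=W[...,2]
    for nm,x,y in(("big",.5835,.1455),("small",.5885,.2275)):
        m=(abs(W[...,0]-x)<.017)&(abs(W[...,1]-y)<.017)&(z>.13)&(z<.19); q=W[m]
        print(n,nm,len(q),np.percentile(q,[3,50,97],axis=0) if len(q) else "")
    m=(W[...,0]>.54)&(W[...,0]<.62)&(W[...,1]>.03)&(W[...,1]<.08)&(z>.15)&(z<.172)
    print("board",np.percentile(W[m],[3,50,97],axis=0) if m.any() else "")
a=cv2.resize(cv2.imread("pics/top20.png")[165:265,90:290],None,fx=3.5,fy=3.5,interpolation=2);cv2.imwrite("pics/tc20.png",a)
E
```

```text
24.6 [ 0.571 -0.076  0.274] [0.544 0.149 0.015] 0.08717019461565673
top big 111 [[0.572 0.135 0.133]
 [0.58  0.143 0.166]
 [0.593 0.155 0.17 ]]
top small 45 [[0.58  0.22  0.137]
 [0.585 0.224 0.151]
 [0.592 0.232 0.155]]
board [[0.591 0.064 0.157]
 [0.596 0.066 0.161]
 [0.599 0.067 0.163]]
side big 117 [[0.573 0.134 0.132]
 [0.584 0.139 0.152]
 [0.595 0.151 0.166]]
side small 24 [[0.582 0.218 0.14 ]
 [0.588 0.224 0.146]
 [0.594 0.231 0.151]]
board [[0.558 0.052 0.151]
 [0.579 0.056 0.158]
 [0.603 0.065 0.162]]
```

View pics/tc20.png

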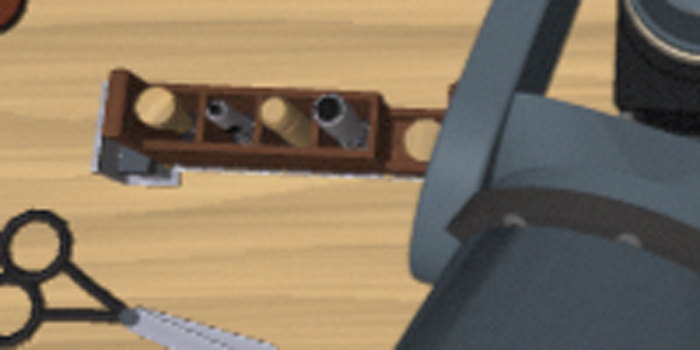

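View pics/side20.png

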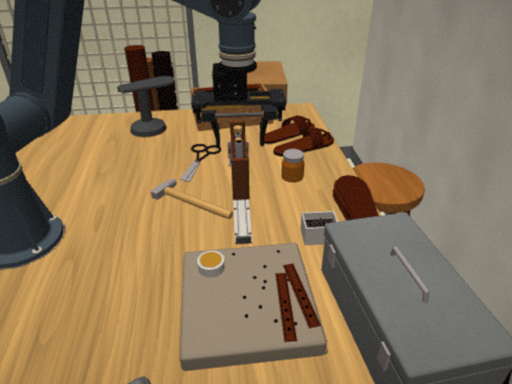

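Both punches are in their pockets: tops at about 0.167 and 0.152, matching floor contact. The caddy sits against the bracket at the same place as after the push, the slab is clear apart from the tin and straps, and the arm is free. Handing in.

```bash
python3 - <<'E'
from rig import *
print(hand_in())
E
```

```text
the job is handed in; nothing more can be done
None
```

The caddy is parked and both punches stand cutting end up in its empty pockets. I handed the job in at about 25 s of the 72 s allowed; the hand-in gives no verdict.

- **Caddy:** I pushed the grip board along the rail first, until it came up hard against the end bracket at about 35 N. The balls need about 6.5 N to pass. The cameras show it moved about 131 mm. That equals home only if it started about 8 mm off the near stop; the first picture suggests such a gap, but I did not measure it. I did not test the catch by pulling back. The grip board was in the same place after both insertions.
- **Big punch (first pocket):** its cutting edge is at about 0.167 m, which matches standing on the pocket floor. It is within about 3 mm of the pocket's middle.
- **Small punch (third pocket):** its cutting edge is at about 0.152 m, also matching the floor. It is within about 4 mm of the middle.
- **Bench:** neither punch tipped, and no unexpected contact showed in the forces. The wax tin, hammer, shears, glue jar and tack tin look unmoved in the last side picture; I checked these by eye only.
- **Arm:** it ended clear of everything, with the gripper open.

The two cameras differed by 2–4 mm in x on the caddy and the punches, so I aimed between their readings.

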